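# Seat the scraper in the honing jig and hold the stone slide at its mark

## Robot

A 6-joint arm with a two-finger parallel gripper is mounted at the origin on the work surface; the furniture and walls round the work are solid. World frame = base frame: x ahead of the robot, y to its left, z up, the work surface at z = 0. Lengths are in m, angles in rad, forces in N, time in s.
With the tool pointing down it reaches from about 0.3 to 0.825 m from the base axis. Payload 5.4 kg.
Tool frame: the origin (TCP) lies midway between the tips of the shut fingers; the grasp point (between the pads) lies 19 mm behind it (tcp_to_grasp is the z of the grasp point in the tool frame, in m); z points along the fingers, y is the line along which they close (so a half turn about z gives the same grasp; the last joint's range is limited). The gripper opens to 92 mm and grips with 3 to 60 N. Pads are 20 mm wide; open, the fingers measure 128 mm over their backs; the gripper's body (75 mm by 189 mm) begins 69 mm behind the grasp point.
Start: joints at [-1.354, 0.158, 1.597, -0, 1.386, -0.21], TCP at [0.238, -0.523, 0.215] pointing down, gripper open.
Joint ranges: [-2.91, 2.91], [-0.94, 2.29], [0.18, 2.7], [-1.29, 4.43], [0.17, 2.64], [-3, 3]. Speed limits (rad/s): [2.57, 2.57, 3.14, 3.14, 3.14, 3.14].

## Interface

Orientations are given as a unit quaternion [w, x, y, z].
In Python, from station import read_state, get_image, camera_params, close_job, tcp_to_grasp gives the robot as it stands.
- The arm moves only by the tool step_arm, never from a script. Its argument "rows" is a list that holds one entry, the list of rows, each a list of 7 numbers: the shift along the tool's x, y, z each as a share of 0.1 m, from -1 to 1, then the turn, a rotation vector about the tool's x, y, z each as a share of 45 degrees, from -1 to 1, then the opening, from -1 (shut) to 1 (fully open). A call has 1 to 8 rows; each row shifts and turns the commanded pose from where the row before left it, along the tool's axes as they then stand; what a row does not reach is not made up. A row lasts 1/12 s, in which the tool goes at most 41.7 mm and 7.16 degrees, less where a joint would pass 70% of its speed; a pose out of reach is approached as far as the arm can. A call with a number of a shift or a turn outside -1 to 1 is refused whole. A call with a gripper value outside its range is refused whole. The fingers move at their own pace and stop on an object; the grip force is fixed at half the most. Time passes only in rows, so rows that do not move let the fingers close. It gives the time, the measured TCP pose, the force, the opening and the grip force at its end, in the units of the state.
- read_state(): the state, without advancing time (a new reading comes with each control period).
- get_image(name): name is "scene" or "top" or "wrist"; returns the picture (400x640x3 uint8, red, green, blue); there is no depth.
- camera_params(name): a dict with "camera_matrix" (3x3 intrinsics, pixels), "origin" and "attitude" of the camera in the world. Camera axes: x right, y down, z forward; pixel columns grow to the right and rows downward; lengths in m; the calibration is good to about 2 mm. A picture is of the moment at which its call begins: read the wrist's pose just before it. camera_params takes no time and is no camera call; for the wrist camera it gives the pose at the moment of the call.
- close_job(): hands the job in; it is judged then, once.
The state is a dict: "time_s": time; "q": joint angles; "qvel": joint speeds; "effort": joint torques, N m; "tool_pos": TCP position; "tcp_rot": TCP orientation; "force": force on the tool from outside, world axes, zero at the start; "ft_torque": the same for the moment, N m; "opening": finger opening in m; "grip_force": force on a finger pad.
Only numpy, scipy, OpenCV 4.12 (cv2) and the standard library are available. Lean on these libraries where they do the work, as an engineer would, in place of code of your own. Each camera call takes 0.05 s, during which the arm holds its last target. There are 200 camera calls.

## Task

Take the scraper out of its wooden rest, set it edge down into the slot of the honing jig until it sits fully home, and let go of it. Then pull the jig's spring-loaded stone slide out by its black T-handle until the pointer stands level with the red mark, and finish while still holding it there, because the spring pulls it back if you let go. Leave the wax tin and the tape roll alone.

Things in the scene. Friction and masses are not known exactly. Their poses are not given: they have to be found in the camera images.
- scraper: Loose scraper, 0.25 kg: steel blade 110 x 5 mm with a dark wooden back 110 x 18 mm on top, standing edge down. Origin: middle of the lower edge; x along the edge, y through the thickness, z up. Blade z 0 to 45 mm, back z 45 to 75 mm (grip it across y at z 62 mm or so). Alike both ways round. It may lean a few degrees in its rest.
- rest: Fixed light wooden rest, 140 x 60 x 40 mm, in which the scraper stands at the start: slot along its x, 7 mm wide, floor 8 mm above the bench. Origin: centre of its underside.
- jig: Fixed jig: base 10 mm thick, 120 mm wide (y), x -248 to +72 mm; on it a wooden slotted block 130 (x) x 60 mm, top at z 50 mm. Origin: on the bench under the slot's centre. Slot along x: 118 x 7 mm, mouth bevelled to 18 mm, floor at z 22 mm (a seated scraper's origin is at x 0, y 0, z 22 mm, its top at z 97). The slide pulls out along the jig's -x.
- stone_slide: Spring-return stone slide of the jig, moves only along the jig's x, from home 100 mm out towards -x. Its origin coincides with the jig's origin when home. The spring pulls it home with 3.6 N at home, plus 0.6 N for each 10 mm pulled out; it goes right back when let go.
- handle (a point): Centre of the slide's black T-handle: a bar 14 mm thick (jig x), 60 mm long (jig y), 26 mm high, carried on a post; at home it is at jig x -130 mm, y 0, z 75 mm (z 62 to 88 mm). Can be gripped from above across its thickness. Axes as the jig.
- pointer (a point): Tip of the slide's dark pointer, beside the white scale: at home at jig x -130 mm, y +48 mm, z 14.5 mm; moves with the slide. Axes as the jig.
- mark: Fixed red mark, 10 x 14 x 12 mm, on the jig's base beside the pointer's path (jig y +53 mm), 45 to 80 mm further out than the pointer's home. Origin: centre of its underside, in the middle of its 3 mm thick fin; axes as the jig. The pointer is on the mark when both have the same jig x.
- wax_tin: Round brown wax tin, 77 mm across, 32 mm high, a bystander. Origin: centre of its underside.
- tape: White roll of tape, 72 mm across, 36 mm high, a bystander. Origin: centre of its underside.

How it is judged:
By the outcome, as a careful person would: the job done as asked, in the order asked, and still so for the second after the job is handed in, while the arm keeps its last pose, push and grip.
It also fails if it takes over 56 s, if anything falls off the work surface, if the arm or the gripper's body presses on something with over 40 N, if the wrist force passes 120 N, or if a joint passes its speed limit or range.

## Working session

There is one attempt and no reset: what is moved stays moved. The work goes in short steps, Python scripts to look and compute and a tool call to move; the robot and the scene stay as the last step left them, time stands still between calls to the robot, and variables do not carry over. Pictures are saved under pics/ and viewed, at most 10 in all, crops included, and the job is handed in when it is done.

Besides the shell and the picture viewer there is one more tool, called after "Request:" as name([rows], argument=value, ...), one row to a line, values as JSON. step_arm: Moves the arm, as the interface text tells. Its arguments: {"type":"object","properties":{"rows":{"type":"array","items":{"type":"array","items":{"type":"array","items":{"type":"number","minimum":-1,"maximum":1}}}}},"required":["rows"]}

```bash
mkdir -p pics; ls
python3 - <<'E'
from station import *
import cv2
print(read_state(), tcp_to_grasp)
for n in ["scene","top","wrist"]:
    p=camera_params(n); print(n,p)
    cv2.imwrite(f"pics/{n}0.png",get_image(n)[:,:,::-1])
E
```

```text
pics
{'time_s': 0.0, 'q': array([-1.35407167e+00,  1.59034863e-01,  1.59822150e+00,  1.43954148e-05,
        1.38623870e+00, -2.10107604e-01]), 'qvel': array([ 0.00025376,  0.0010632 ,  0.00088714, -0.00025206,  0.00045674,
       -0.00027976]), 'effort': array([ 2.19511035e-04, -3.85576701e+01, -3.22104621e+01,  7.01276469e-02,
        3.79854196e-02, -1.40338898e-04]), 'tool_pos': array([ 0.23788524, -0.52278635,  0.21363229]), 'tcp_rot': array([-9.51224453e-04,  9.77312922e-01,  2.11798365e-01,  3.92708888e-06]), 'force': array([ 0.32654381,  1.34673327, -0.23781781]), 'ft_torque': array([-0.03034642, -0.02797898, -0.00018996]), 'grip_force': 0.0, 'opening': 0.09183722850110855} -0.0187
scene {'camera_matrix': array([[513.75572161,   0.        , 317.87883641],
       [  0.        , 513.75572161, 209.0852673 ],
       [  0.        ,   0.        ,   1.        ]]), 'origin': array([-0.52671529,  0.63368547,  0.61797885]), 'attitude': array([ 0.26072993, -0.38770978,  0.74716568, -0.47269914])}
top {'camera_matrix': array([[419.20497681,   0.        , 320.7422585 ],
       [  0.        , 419.20497681, 194.17282226],
       [  0.        ,   0.        ,   1.        ]]), 'origin': array([ 0.42216888, -0.05871997,  1.15972744]), 'attitude': array([-0.02668951,  0.7103522 , -0.7032311 ,  0.01238691])}
wrist {'camera_matrix': array([[307.72316024,   0.        , 318.00134263],
       [  0.        , 307.72316024, 192.96144965],
       [  0.        ,   0.        ,   1.        ]]), 'origin': array([ 0.29693949, -0.49692733,  0.38326405]), 'attitude': array([ 0.09789055,  0.83483575, -0.53802936, -0.06317533])}
```

View pics/top0.png

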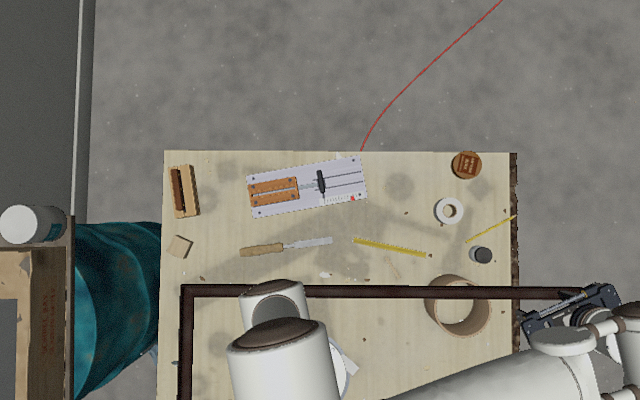

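View pics/scene0.png

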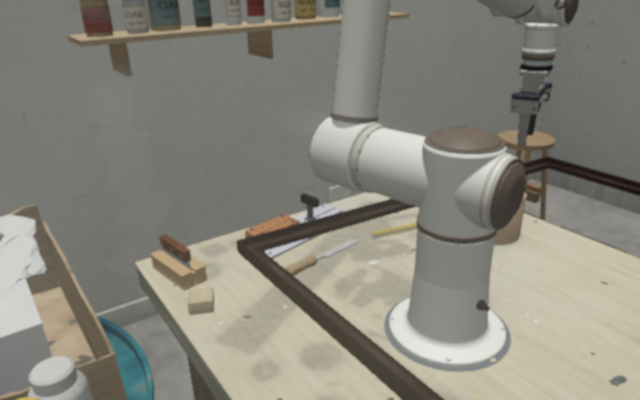

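The top view shows the rest with the scraper around (183,190), the jig around (305,187), its handle at (321,181) and the red mark at (352,197). The tape is at (448,210) and the tin at (466,165). A dark rail runs along row 292, with a corner at (187,292); in the scene view that corner is at (245,245).

```bash
cat > h.py <<'E'
import numpy as np, cv2
from scipy.spatial.transform import Rotation as R
from station import *
def cam(n):
    p=camera_params(n); w=p['attitude']; return p['camera_matrix'],np.array(p['origin']),R.from_quat([*w[1:],w[0]])
def ray(c,uv):
    K,o,r=c; d=r.apply(np.linalg.solve(K,[*uv,1.])); return o,d/np.linalg.norm(d)
def plane(c,uv,z):
    o,d=ray(c,uv); return o+d*(z-o[2])/d[2]
def tri(*obs):
    A=np.zeros((3,3));b=np.zeros(3);L=[ray(*o) for o in obs]
    for o,d in L:
        P=np.eye(3)-np.outer(d,d);A+=P;b+=P@o
    x=np.linalg.solve(A,b); return x,[float(np.linalg.norm((np.eye(3)-np.outer(d,d))@(x-o))) for o,d in L]
def proj(c,X):
    K,o,r=c; q=K@r.inv().apply(np.asarray(X)-o); return q[:2]/q[2]
E
python3 - <<'E'
from h import *
t,s=cam('top'),cam('scene')
print('rail',tri((t,(187,292)),(s,(245,245))))
for n,uv,z in [('base?',(290,350),0),('rest',(183,190),.07),('rest axis',(176,165),.0),('handle',(321,181),.088),('mark',(352,197),.02),('slot',(274,191),.05),('rail far',(575,292),.1),('tape',(448,210),.036),('tin',(466,165),.03)]:
    print(n,plane(t,uv,z).round(3))
print(cam('wrist')[2].as_matrix().round(2))
im=cv2.imread('pics/top0.png')[140:230,155:380]
a=cv2.resize(im[:, :60],None,fx=5,fy=5,interpolation=cv2.INTER_CUBIC)
b=cv2.resize(im[:,80:],None,fx=5,fy=5,interpolation=cv2.INTER_CUBIC)
cv2.imwrite('pics/topc.png',cv2.resize(im,None,fx=3.5,fy=3.5,interpolation=cv2.INTER_CUBIC))
E
```

```text
rail (array([0.2442183 , 0.27919819, 0.1633107 ]), [0.0038502949380353896, 0.00385029493803554])
base? [0.061 0.044 0.   ]
rest [0.49  0.325 0.07 ]
rest axis [0.564 0.372 0.   ]
handle [ 0.515 -0.037  0.088]
mark [ 0.478 -0.12   0.02 ]
slot [0.491 0.088 0.05 ]
rail far [ 0.245 -0.668  0.1  ]
tape [ 0.445 -0.375  0.036]
tin [ 0.567 -0.426  0.03 ]
[[ 0.41 -0.89 -0.21]
 [-0.91 -0.4  -0.1 ]
 [ 0.    0.23 -0.97]]
```

View pics/topc.png

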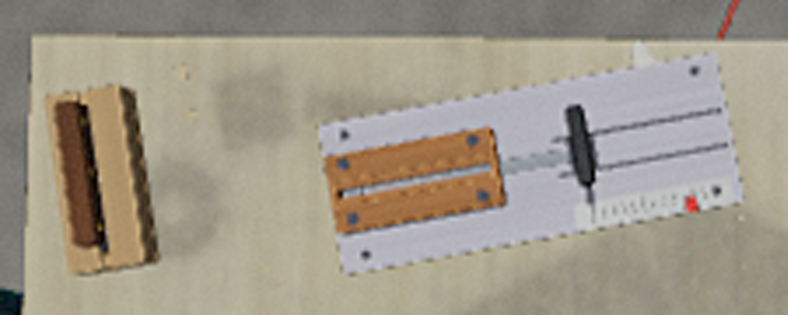

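The crop shows the rest and scraper at the left, running roughly along world x. The jig's base corners are at crop (318,125), (715,52), (743,200) and (345,273), the slot runs (340,193)–(490,168), and the red mark is at (692,204). I'll fit the jig pose and plan a close look.

Run:
```python
from h import *
t=cam('top')
f=lambda u,z: plane(t,(155+u[0]/3.5,140+u[1]/3.5),z)
C=[f(u,.01) for u in [(318,125),(715,52),(743,200),(345,273)]]
a,b,c,d=C
print('len',np.linalg.norm(b-a),np.linalg.norm(c-d),'wid',np.linalg.norm(a-d),np.linalg.norm(b-c))
ux=(a+d-b-c)/2; ux/=np.linalg.norm(ux); yaw=np.arctan2(ux[1],ux[0])
cen=(a+b+c+d)/4; o=cen+.088*ux
print('jig origin',o,'yaw',np.degrees(yaw))
s=[f(u,.05) for u in [(340,193),(490,168)]]; print('slot mid',sum(s)/2, np.degrees(np.arctan2(*(s[0]-s[1])[1::-1])))
Ri=R.from_euler('z',yaw).inv()
for n,u,z in [('mark',(692,204),.022),('handle',(580,145),.088),('pointer',(593,215),.0145)]: print(n,f(u,z),Ri.apply(f(u,z)-o))
A,B=f((68,103),.083),f((88,245),.083); print('scr',(A+B)/2,np.linalg.norm(A-B),np.degrees(np.arctan2(*(A-B)[1::-1])))
A,B=f((105,90),.04),f((125,265),.04);print('rest top',(A+B)/2,np.linalg.norm(A-B),np.degrees(np.arctan2(*(A-B)[1::-1])))
st=read_state(); w=st['tcp_rot']; rt=R.from_quat([*w[1:],w[0]]); K,co,cr=cam('wrist')
print('tool axes\n',rt.as_matrix().round(3)); print('cam in tool',rt.inv().apply(co-st['tool_pos']),(rt.inv()*cr).as_matrix().round(3))
```

```text
len 0.3184577611740369 0.31733043428880775 wid 0.11882585072215457 0.1186475275586319
jig origin [0.49005316 0.09095319 0.01      ] yaw 100.954011598586
slot mid [0.48918745 0.08960206 0.05      ] 100.00703663970012
mark [ 0.47465823 -0.12223626  0.022     ] [-0.20637978  0.05562491  0.012     ]
handle [ 0.51410295 -0.03629581  0.088     ] [-0.12950049  0.00056838  0.078     ]
pointer [ 0.46565433 -0.04549581  0.0145    ] [-0.12932661  0.04988246  0.0045    ]
scr [0.48982051 0.33546124 0.083     ] 0.1067666173625194 9.731813608844197
rest top [0.49016833 0.32244982 0.04      ] 0.13617159730166054 8.153657460641769
tool axes
 [[ 0.91   0.414 -0.   ]
 [ 0.414 -0.91   0.001]
 [ 0.    -0.001 -1.   ]]
cam in tool [ 0.06454917  0.00054037 -0.16949775] [[-0.001 -0.973 -0.232]
 [ 1.    -0.001  0.001]
 [-0.001 -0.232  0.973]]
```

Request:
step_arm([
  [[0,0,-0.4,0,0,0,1],[0,0,-0.4,0,0,0,1],[0.24,-0.28,0,0,0,0,1],[0.24,-0.28,0,0,0,0,1],[0.24,-0.28,0,0,0,0,1],[0.24,-0.28,0,0,0,0,1],[0.24,-0.28,0,0,0,0,1],[0.24,-0.28,0,0,0,0,1]],
])

```text
time_s: 0.82
tool_pos: [0.2996, -0.309, 0.2942]
tcp_rot: [-0.0, 0.977, 0.212, 0.0]
force: [0.1, 0.5, 0.6]
opening: 0.0919
grip_force: 0.0
```

Request:
step_arm([
  [[0.24,-0.28,0,0,0,0,1],[0.24,-0.28,0,0,0,0,1],[0.24,-0.28,0,0,0,0,1],[0.24,-0.28,0,0,0,0,1],[0.24,-0.28,0,0,0,0,1],[0.24,-0.28,0,0,0,0,1],[0.24,-0.28,0,0,0,0,1],[0.24,-0.28,0,0,0,0,1]],
])

```text
time_s: 1.48
tool_pos: [0.3815, -0.0256, 0.2946]
tcp_rot: [0.0, 0.977, 0.212, 0.0]
force: [0.2, 0.2, 0.3]
opening: 0.0919
grip_force: 0.0
```

Request:
step_arm([
  [[0.24,-0.28,0,0,0,0,1],[0.24,-0.28,0,0,0,0,1],[0.24,-0.28,0,0,0,0,1],[0.24,-0.28,0,0,0,0,1],[0.24,-0.28,0,0,0,0,1],[0.24,-0.28,0,0,0,0,1],[0.24,-0.28,0,0,0,0,1],[0,0,0,0,0,0.15,1]],
])

```text
time_s: 2.15
tool_pos: [0.4533, 0.2254, 0.2934]
tcp_rot: [-0.001, 0.988, 0.156, -0.001]
force: [-0.3, 0.5, 0.0]
opening: 0.092
grip_force: 0.0
```

Request:
step_arm([
  [[0.22,-0.3,0,0,0,0,1],[0.22,-0.3,0,0,0,0,1],[0.22,-0.3,0,0,0,0,1],[0,0,0.25,0,0,0.1,1],[0,0,0.25,0,0,0.1,1],[0,0,0,0,0,0,1],[0,0,0,0,0,0,1]],
])

```text
time_s: 2.73
tool_pos: [0.4877, 0.3258, 0.243]
tcp_rot: [0.001, 0.997, 0.077, -0.002]
force: [-0.2, -1.1, 0.9]
opening: 0.092
grip_force: 0.0
```

Run:
```python
from h import *
import pickle
st=read_state(); c=cam('wrist'); im=get_image('wrist')[:,:,::-1]
pickle.dump((st,c,im),open('w1.pkl','wb')); cv2.imwrite('pics/w1.png',im)
print(st['tool_pos'],st['q'].round(2),c[1])
```

```text
[0.48774869 0.32583593 0.24297847] [ 0.38  0.17  1.52 -0.    1.45  1.8 ] [0.55248419 0.33537461 0.41224552]
```

View pics/w1.png

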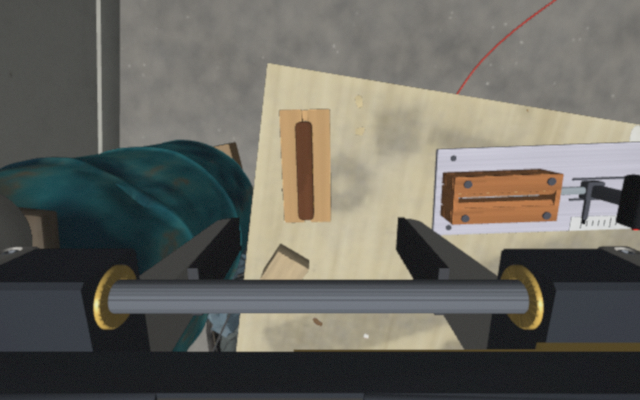

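The wrist view shows the rest at (280–331, 108–222). The dark back is at (297–314, 121–220), between the fingers. The jig block is at right, and its handle is partly visible at the right edge. Next I'll segment the back and the rest and triangulate them.

Run:
```python
from h import *
import pickle
st,c,im=pickle.load(open('w1.pkl','rb')); t=cam('top'); it=cv2.imread('pics/top0.png')
def seg(im,box,lo,hi):
    x0,y0,x1,y1=box; h=cv2.cvtColor(np.ascontiguousarray(im[y0:y1,x0:x1]),cv2.COLOR_BGR2HSV)
    m=cv2.inRange(h,np.array(lo,np.uint8),np.array(hi,np.uint8))
    n,l,s,_=cv2.connectedComponentsWithStats(m); k=1+s[1:,4].argmax()
    p=np.argwhere(l==k)[:,::-1].astype(np.float32); r=cv2.minAreaRect(p)
    return np.array(r[0])+[x0,y0],r[1],r[2],s[k,4],cv2.boxPoints(r)+[x0,y0]
for nm,i,b in [('w',im,(275,100,340,230)),('t',it,(160,155,205,225))]:
    px=i[ (b[1]+b[3])//2, b[0]:b[2]]; print(nm,[tuple(map(int,p)) for p in cv2.cvtColor(px[None].copy(),cv2.COLOR_BGR2HSV)[0][::2]])
    o=seg(i,b,(0,60,20),(15,255,110)); print('dark',o[0],o[1],o[2],o[3]); print(o[4].round(1).tolist())
```

```text
w [(21, 53, 201), (22, 52, 202), (23, 52, 200), (19, 71, 197), (16, 106, 195), (17, 106, 195), (17, 106, 194), (17, 107, 193), (17, 108, 191), (17, 107, 189), (17, 109, 176), (12, 128, 98), (11, 134, 99), (11, 139, 97), (11, 133, 98), (11, 134, 99), (11, 137, 99), (12, 141, 101), (12, 139, 90), (17, 108, 153), (17, 107, 193), (17, 108, 192), (17, 106, 190), (17, 108, 189), (17, 106, 188), (17, 105, 191), (16, 106, 194), (17, 103, 198), (21, 46, 167), (22, 41, 168), (22, 41, 169), (21, 41, 166), (24, 40, 161)]
dark [304.63479614 170.40914917] (97.08023071289062, 15.852648735046387) 88.02507019042969 1486
[[295.0, 122.2], [310.9, 121.6], [314.2, 218.6], [298.4, 219.2]]
t [(20, 18, 128), (30, 7, 112), (23, 43, 189), (23, 41, 185), (23, 43, 179), (20, 56, 178), (18, 97, 189), (9, 146, 91), (11, 134, 101), (14, 160, 105), (13, 146, 42), (20, 26, 29), (19, 96, 183), (18, 103, 174), (17, 98, 172), (17, 97, 176), (18, 106, 176), (16, 115, 69), (17, 126, 65), (23, 37, 166), (23, 38, 156), (23, 35, 152), (23, 40, 153)]
dark [177.57606697 189.55781174] (41.97517395019531, 8.827396392822266) 82.23483276367188 311
[[170.4, 169.4], [179.1, 168.2], [184.8, 209.8], [176.0, 210.9]]
```

Run:
```python
from h import *
import pickle
st,c,im=pickle.load(open('w1.pkl','rb')); t=cam('top')
for a,b in [((298.4,219.2),(176,210.9)),((295,122.2),(170.4,169.4))]: print('tri',tri((c,a),(t,b)))
P=[plane(c,u,.083) for u in [(295.0,122.2),(311.4,121.6),(314.7,219.1),(298.4,219.7)]]
a,b,d,e=P; print(np.array(P).round(4)); C=sum(P)/4; L=(a+b-d-e)/2; print('scr',C,np.linalg.norm(L),np.degrees(np.arctan2(L[1],L[0])),np.linalg.norm(a-b),np.linalg.norm(d-e))
h=cv2.cvtColor(np.ascontiguousarray(im[100:230,262:350]),cv2.COLOR_BGR2HSV)
m=((h[:,:,1]>80)&(h[:,:,2]>70)).astype(np.uint8)
cv2.imwrite('pics/m.png',cv2.resize(np.hstack([im[100:230,262:350],cv2.merge([m*255]*3)]),None,fx=4,fy=4))
for r in (20,40,60,80,100,115):
    x=np.flatnonzero(m[r]); print(r+100,x.min()+262,x.max()+262)
print(proj(c,C), R.from_matrix(c[2].as_matrix()).as_euler('zyx',True))
```

```text
tri (array([0.43563544, 0.34060853, 0.0713626 ]), [0.0010642280986598075, 0.0010642280986598402])
tri (array([0.54425441, 0.35886837, 0.07229171]), [0.0006957873155566187, 0.0006957873155565178])
[[0.5451 0.3579 0.083 ]
 [0.5483 0.3411 0.083 ]
 [0.4433 0.3216 0.083 ]
 [0.4398 0.3396 0.083 ]]
scr [0.49415703 0.34004863 0.083     ] 0.10683593545644472 10.146386671019693 0.017112776953027525 0.018342617515825953
120 280 329
140 281 329
160 282 329
180 283 330
200 284 330
215 284 330
[304.93670683 172.48899189] [ 80.97555323 -13.4379696  177.77430327]
```

View pics/m.png

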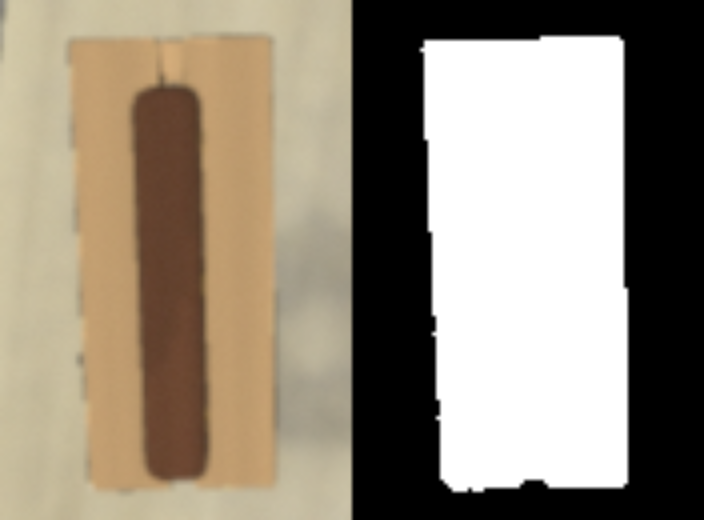

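The crop shows the back near the slot's line. The rest's corners are at about (279.5,110), (330,109), (330.5,221.5) and (284.5,222), and the slot's far end is centred near (304.8,112).

Run:
```python
from h import *
import pickle
st,c,im=pickle.load(open('w1.pkl','rb'))
P=[plane(c,u,.04) for u in [(279.5,110),(330,109),(330.5,221.5),(284.5,222)]]
a,b,d,e=P; C=sum(P)/4; L=(a+b-d-e)/2; th=np.arctan2(L[1],L[0])
print('rest',C,np.linalg.norm(L),np.degrees(th),np.linalg.norm(a-b),np.linalg.norm(d-e), [np.degrees(np.arctan2(*(x)[1::-1])) for x in (a-e,b-d)])
n=np.array([-np.sin(th),np.cos(th),0]); u=np.array([np.cos(th),np.sin(th),0])
S=np.array([.49416,.34005,.083]); print('scr top offset across',(S-C)@n,'along',(S-C)@u, 'slot end',(plane(c,(304.8,112),.04)-C)@n)
st=read_state();w=st['tcp_rot'];rt=R.from_quat([*w[1:],w[0]]); print(rt.as_matrix().round(4)); print('delta tool to scr',rt.inv().apply(S-st['tool_pos']))
```

```text
rest [0.49219797 0.33994008 0.04      ] 0.13802624174068803 9.650296364535599 0.05899341636514699 0.058583058407141314 [np.float64(9.735649736602046), np.float64(9.565247281152912)]
scr top offset across -0.0002205401484801841 along 0.0019526920046163741 slot end 6.875294456117412e-06
[[ 9.882e-01  1.531e-01 -4.000e-04]
 [ 1.531e-01 -9.882e-01 -1.000e-04]
 [-4.000e-04  1.000e-04 -1.000e+00]]
delta tool to scr [ 0.00745554 -0.01301531  0.16203764]
```

Run:
```python
from h import *
import pickle
st,c,im=pickle.load(open('w1.pkl','rb')); t,s=cam('top'),cam('scene')
print('teal',tri((t,(120,222)),(c,(130,145))), 'crate corner',tri((t,(72,216)),(s,(36,206))))
for z in (0,.1,-.3): print(z,plane(t,(158,235),z).round(3),proj(s,plane(t,(120,222),z)).round(0),proj(s,plane(t,(158,235),z)).round(0))
```

```text
teal (array([ 0.41345487,  0.71839121, -0.31145454]), [0.0373205446125173, 0.037320544612517326]) crate corner (array([0.42788319, 0.55517663, 0.23860277]), [0.03753069442404777, 0.0375306944240475])
0 [0.368 0.416 0.   ] [106. 322.] [165. 312.]
0.1 [0.373 0.375 0.1  ] [122. 271.] [177. 262.]
-0.3 [ 0.354  0.539 -0.3  ] [ 60. 469.] [132. 451.]
```

Request:
step_arm([
  [[0.075,-0.13,0,0,0,-0.022,1],[0,0,0.3,0,0,0,1],[0,0,0.3,0,0,0,1],[0,0,0,0,0,0,1]],
])

```text
time_s: 3.12
tool_pos: [0.492, 0.3389, 0.1807]
tcp_rot: [0.001, 0.996, 0.085, -0.003]
force: [-0.8, -1.0, -1.1]
opening: 0.0921
grip_force: 0.0
```

Request:
step_arm([
  [[0.02,-0.01,0.15,0,0,0,1],[0,0,0.15,0,0,0,1],[0,0,0.15,0,0,0,1],[0,0,0,0,0,0,1]],
])

```text
time_s: 3.45
tool_pos: [0.4957, 0.341, 0.1394]
tcp_rot: [0.0, 0.996, 0.085, -0.001]
force: [-0.6, -0.6, -0.3]
opening: 0.092
grip_force: 0.0
```

Run:
```python
from h import *
st=read_state();w=st['tcp_rot'];rt=R.from_quat([*w[1:],w[0]]);c=cam('wrist'); im=np.ascontiguousarray(get_image('wrist')[:,:,::-1]); cv2.imwrite('pics/w2.png',im)
h=cv2.cvtColor(im,cv2.COLOR_BGR2HSV); m=cv2.inRange(h,(5,100,40),(16,255,130)); m[:, :260]=0; m[:,380:]=0; m[260:]=0
n,l,s,_=cv2.connectedComponentsWithStats(m); k=1+s[1:,4].argmax(); r=cv2.minAreaRect(np.argwhere(l==k)[:,::-1].astype(np.float32))
P=np.array([plane(c,p+.3,.083) for p in cv2.boxPoints(r)]); C=P.mean(0); print(s[k],r); print(P.round(4)); print('C',C,'in tool',rt.inv().apply(P-st['tool_pos']).round(4),rt.inv().apply(C-st['tool_pos']),st['tool_pos'])
```

```text
[ 305  136   23  124 2766] ((316.0, 197.5), (123.0, 22.0), 90.0)
[[0.5465 0.3581 0.083 ]
 [0.5492 0.3424 0.083 ]
 [0.4543 0.3255 0.083 ]
 [0.4513 0.3428 0.083 ]]
C [0.50033226 0.34219649 0.083     ] in tool [[ 0.0531 -0.0083  0.0563]
 [ 0.0531  0.0076  0.0563]
 [-0.0433  0.0082  0.0565]
 [-0.0433 -0.0093  0.0565]] [ 0.00491224 -0.00044846  0.05636729] [0.49567242 0.34096898 0.13937714]
```

Request:
step_arm([
  [[-0.015,0,0.3,0,0,0,1],[0,0,0.3,0,0,0,1],[0,0,0.17,0,0,0,1],[0,0,0.1,0,0,0,1],[0,0,0,0,0,0,1],[0,0,0,0,0,0,1]],
])

```text
time_s: 4.0
tool_pos: [0.4959, 0.3418, 0.0545]
tcp_rot: [-0.0, 0.996, 0.085, 0.001]
force: [0.4, -0.2, -0.3]
opening: 0.0918
grip_force: 0.0
```

Request:
step_arm([
  [[0,0,0,0,0,0,-1],[0,0,0,0,0,0,-1],[0,0,0,0,0,0,-1],[0,0,0,0,0,0,-1],[0,0,0,0,0,0,-1],[0,0,0,0,0,0,-1],[0,0,0,0,0,0,-1],[0,0,0,0,0,0,-1]],
])

```text
time_s: 4.67
tool_pos: [0.4946, 0.3413, 0.0526]
tcp_rot: [0.0, 0.996, 0.085, -0.0]
force: [0.3, 0.5, 0.0]
opening: 0.0406
grip_force: 0.0
```

Request:
step_arm([
  [[0,0,0,0,0,0,-1],[0,0,0,0,0,0,-1],[0,0,0,0,0,0,-1],[0,0,0,0,0,0,-1],[0,0,0,0,0,0,-1],[0,0,0,0,0,0,-1],[0,0,0,0,0,0,-1],[0,0,0,0,0,0,-1]],
])

```text
time_s: 5.33
tool_pos: [0.4946, 0.3414, 0.0526]
tcp_rot: [-0.0, 0.996, 0.084, -0.0]
force: [0.0, -0.1, 0.7]
opening: 0.0178
grip_force: 30.0
```

Request:
step_arm([
  [[0,0,-0.1,0,0,0,-1],[0,0,-0.3,0,0,0,-1],[0,0,-0.4,0,0,0,-1],[0,0,-0.4,0,0,0,-1],[0,0,-0.3,0,0,0,-1],[0,0.3,0,0,0,0,-1],[0,0.3,0,0,0,0,-1],[-0.1,0.3,0,0,0,0,-1]],
])

```text
time_s: 6.0
tool_pos: [0.5009, 0.25, 0.2038]
tcp_rot: [0.0, 0.996, 0.085, 0.001]
force: [0.5, -0.7, -3.5]
opening: 0.0177
grip_force: 30.0
```

Request:
step_arm([
  [[-0.07,0.3,0,0,0,0,-1],[-0.1,0.3,0,0,0,0,-1],[-0.1,0.3,0,0,0,0,-1],[-0.1,0.3,0,0,0,0,-1],[0,0.37,0,0,0,0,-1],[0,0,0,0,0,-0.15,-1],[0,0,0,0,0,-0.15,-1],[0,0,0,0,0,-0.15,-1]],
])

```text
time_s: 6.67
tool_pos: [0.4895, 0.0891, 0.2027]
tcp_rot: [-0.0, 0.966, 0.26, -0.0]
force: [-0.1, 0.4, -3.3]
opening: 0.0177
grip_force: 30.0
```

Request:
step_arm([
  [[0,0,0,0,0,-0.15,-1],[0,0,0,0,0,-0.15,-1],[0,0,0,0,0,-0.15,-1],[0,0,0,0,0,-0.15,-1],[0,0,0,0,0,-0.15,-1],[0,0,0,0,0,-0.15,-1],[0,0,0,0,0,-0.15,-1],[0,0,0,0,0,-0.15,-1]],
])

```text
time_s: 7.33
tool_pos: [0.4894, 0.09, 0.2027]
tcp_rot: [-0.0, 0.741, 0.671, -0.0]
force: [0.4, 0.6, -3.4]
opening: 0.0179
grip_force: 30.0
```

Request:
step_arm([
  [[0,0,0,0,0,-0.15,-1],[0,0,0,0,0,-0.15,-1],[0,0,0,0,0,0,-1],[0,0,0,0,0,0,-1]],
])

```text
time_s: 7.67
tool_pos: [0.4896, 0.09, 0.2027]
tcp_rot: [-0.0, 0.661, 0.75, -0.0]
force: [0.3, 0.1, -3.5]
opening: 0.0177
grip_force: 30.0
```

Run:
```python
from h import *
import pickle
st=read_state(); c=cam('wrist'); im=get_image('wrist')[:,:,::-1]
pickle.dump((st,c,im),open('w3.pkl','wb')); cv2.imwrite('pics/w3.png',im)
w=st['tcp_rot'];x=R.from_quat([*w[1:],w[0]]).as_matrix()
print(st['tool_pos'],x.round(3),st['q'].round(2))
```

```text
[0.48960438 0.08995898 0.2026601 ] [[-0.126  0.992 -0.   ]
 [ 0.992  0.126  0.   ]
 [ 0.    -0.    -1.   ]] [-0.06 -0.03  1.82 -0.    1.35 -0.19]
```

View pics/w3.png

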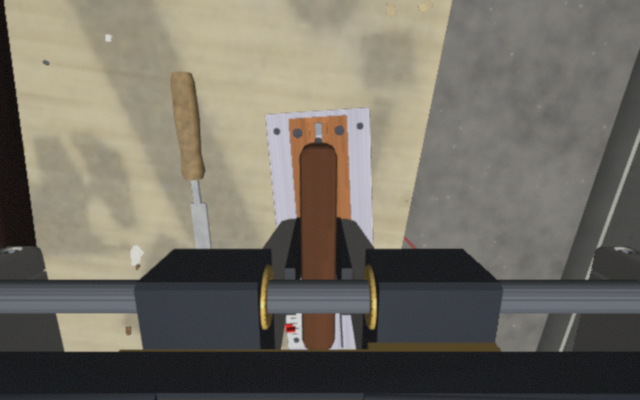

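The held scraper hangs over the jig. The block's far top corners are near (290,119) and (347,115), and the base's far corners near (266,115) and (368,108). The slot's far end shows at (318,130). I'll fit the edges numerically.

Run:
```python
from h import *
import pickle
st,c,im=pickle.load(open('w3.pkl','rb')); h=cv2.cvtColor(np.ascontiguousarray(im),cv2.COLOR_BGR2HSV).astype(int)
print([(x,*h[150,x]) for x in (262,270,280,287,291,294,300,345,350,353,360,368,374)])
H,S,V=h[...,0],h[...,1],h[...,2]
org=(S>110)&(V>110)&(H<18)
E={'oL':[],'oR':[],'bL':[],'bR':[]}
for r in range(145,205):
    x=np.flatnonzero(org[r,275:360])+275; E['oL'].append((x.min()-.5,r)); E['oR'].append((x.max()+.5,r))
    d=np.abs(np.diff(h[r,:,1])); 
    b=(S[r]<25)|False; xs=np.flatnonzero((H[r,255:385]>100)&(V[r,255:385]>150))+255
    E['bL'].append((xs.min()-.5,r)); E['bR'].append((xs.max()+.5,r))
L={}
for k,z in (('oL',.05),('oR',.05),('bL',.01),('bR',.01)):
    p=np.array(E[k]); 
    for _ in range(3):
        f=np.polyfit(p[:,1],p[:,0],1); e=np.abs(p[:,0]-np.polyval(f,p[:,1])); p=p[e<max(1,2*e.std())]
    A,B=[plane(c,(np.polyval(f,r),r),z) for r in (145,204)]; d=A-B; L[k]=(A,B)
    print(k,len(p),e.std().round(2),np.degrees(np.arctan2(d[1],d[0])).round(2),A.round(4),B.round(4))
for a,b in (('oL','oR'),('bL','bR')):
    d=sum(x[0]-x[1] for x in (L[a],L[b]));d/=np.linalg.norm(d); n=np.array([-d[1],d[0],0]); m=(sum(L[a])+sum(L[b]))/4
    print(a,'width',abs((L[a][0]-L[b][0])@n),'yaw',np.degrees(np.arctan2(d[1],d[0])),'x on axis at y=.0905',m+d*(.0905-m[1])/d[1])
# ends
col=im[95:145,330].tolist(); print('far edges z.01',plane(c,(317,111.5),.01),'block',plane(c,(318.5,117),.05),'slot end')
xs=[(int(r),*map(int,h[r,319])) for r in range(105,147,2)]; print(xs)
```

```text
[(262, np.int64(23), np.int64(55), np.int64(187)), (270, np.int64(123), np.int64(14), np.int64(199)), (280, np.int64(123), np.int64(14), np.int64(202)), (287, np.int64(123), np.int64(15), np.int64(204)), (291, np.int64(10), np.int64(81), np.int64(164)), (294, np.int64(12), np.int64(145), np.int64(162)), (300, np.int64(13), np.int64(143), np.int64(162)), (345, np.int64(13), np.int64(149), np.int64(163)), (350, np.int64(125), np.int64(15), np.int64(201)), (353, np.int64(123), np.int64(15), np.int64(200)), (360, np.int64(125), np.int64(15), np.int64(201)), (368, np.int64(123), np.int64(14), np.int64(206)), (374, np.int64(22), np.int64(44), np.int64(157))]
oL 60 0.14 100.8 [0.4571 0.1242 0.05  ] [0.469  0.0616 0.05  ]
oR 60 0.14 100.93 [0.5146 0.1314 0.05  ] [0.5267 0.0689 0.05  ]
bL 60 0.16 100.83 [0.4278 0.1172 0.01  ] [0.4413 0.0469 0.01  ]
bR 60 0.15 100.78 [0.5458 0.132  0.01  ] [0.5592 0.0617 0.01  ]
oL width 0.057896039888241414 yaw 100.86554557212793 x on axis at y=.0905 [0.49301639 0.0905     0.05      ]
bL width 0.1186817351001143 yaw 100.80589734734792 x on axis at y=.0905 [0.49334011 0.0905     0.01      ]
far edges z.01 [0.47960595 0.16178962 0.01      ] block [0.48195888 0.15574098 0.05      ] slot end
[(105, 23, 54, 192), (107, 23, 53, 192), (109, 22, 52, 190), (111, 135, 8, 184), (113, 125, 15, 202), (115, 127, 12, 197), (117, 11, 108, 170), (119, 13, 146, 169), (121, 13, 139, 167), (123, 105, 11, 139), (125, 102, 23, 165), (127, 102, 24, 162), (129, 104, 23, 163), (131, 100, 23, 163), (133, 101, 22, 162), (135, 115, 15, 191), (137, 120, 14, 160), (139, 100, 28, 82), (141, 102, 17, 76), (143, 11, 63, 57), (145, 11, 128, 48)]
```

Request:
step_arm([
  [[0.01,0.037,0,0,0,-0.08,-1],[0,0,0.25,0,0,0,-1],[0,0,0.25,0,0,0,-1],[0,0,0.25,0,0,0,-1],[0,0,0.13,0,0,0,-1],[0,0,0,0,0,0,-1],[0,0,0,0,0,0,-1]],
])

```text
time_s: 8.3
tool_pos: [0.493, 0.0915, 0.1143]
tcp_rot: [-0.001, 0.636, 0.771, -0.0]
force: [0.4, 0.2, -2.9]
opening: 0.0179
grip_force: 30.0
```

```bash
cat > m.py <<'E'
from h import *
st=read_state();w=st['tcp_rot'];rt=R.from_quat([*w[1:],w[0]]);c=cam('wrist'); im=np.ascontiguousarray(get_image('wrist')[:,:,::-1]); cv2.imwrite('pics/w4.png',im)
h=cv2.cvtColor(im,cv2.COLOR_BGR2HSV).astype(int);H,S,V=h[...,0],h[...,1],h[...,2]
print(st['tool_pos'],rt.as_matrix().round(4)[:,0],st['force'])
T=st['tool_pos']
def fit(p,z):
    p=np.array(p)
    for _ in range(3):
        f=np.polyfit(p[:,1],p[:,0],1); e=np.abs(p[:,0]-np.polyval(f,p[:,1])); p=p[e<max(1,2*e.std())]
    return rt.inv().apply(np.array([plane(c,(np.polyval(f,r),r),z) for r in (p[0,1],p[-1,1])])-T).round(4),f.round(3),len(p),e.std().round(2)
E={k:[] for k in('bL','bR','oL','oR','sL','sR')}
for r in range(110,200,3):
    xs=np.flatnonzero((H[r,220:420]>100)&(H[r,220:420]<140)&(V[r,220:420]>150))+220
    if len(xs)>10: E['bL'].append((xs.min()-.5,r));E['bR'].append((xs.max()+.5,r))
    xs=np.flatnonzero((S[r,220:420]>110)&(V[r,220:420]>115)&(H[r,220:420]<18))+220
    if len(xs)>10: E['oL'].append((xs.min()-.5,r));E['oR'].append((xs.max()+.5,r))
    xs=np.flatnonzero((S[r,290:350]>110)&(V[r,290:350]<105)&(H[r,290:350]<18))+290
    if len(xs)>15: E['sL'].append((xs.min()-.5,r));E['sR'].append((xs.max()+.5,r))
for k,z in (('bL',.01),('bR',.01),('oL',.05),('oR',.05),('sL',T[2]+.0304),('sR',T[2]+.0304)):
    if len(E[k])>4: print(k,*[str(q).replace('\n','') for q in fit(E[k],z)])
E
python3 m.py
```

```text
[0.49297211 0.09145087 0.11431841] [-1.900e-01  9.818e-01  4.000e-04] [ 0.35372584  0.15947639 -2.87596072]
bL [[ 0.0718 -0.0588  0.1044] [-0.0053 -0.059   0.1044]] [4.80000e-02 2.44212e+02] 30 0.21
bR [[ 0.0692  0.0592  0.1043] [-0.0054  0.059   0.1042]] [-5.10000e-02  3.92363e+02] 29 0.15
oL [[ 0.0643 -0.0293  0.0644] [ 0.0049 -0.0293  0.0644]] [3.10000e-02 2.74613e+02] 27 0.14
oR [[0.0643 0.0291 0.0643] [0.0048 0.029  0.0643]] [-3.00000e-02  3.60957e+02] 27 0.14
sL [[ 0.0499 -0.0084 -0.0304] [ 0.029  -0.0089 -0.0304]] [-1.10000e-02  3.01497e+02] 13 0.16
sR [[ 0.0472  0.008  -0.0304] [ 0.029   0.0085 -0.0304]] [1.80000e-02 3.33214e+02] 14 0.33
```

View pics/w4.png

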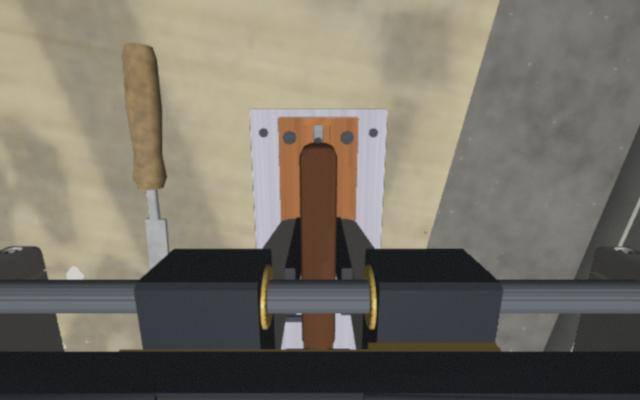

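The scraper sits centred over the slot to within a few tenths of a mm, so I'll lower it.

Request:
step_arm([
  [[0,0,0.1,0,0,0,-1],[0,0,0.08,0,0,0,-1],[0,0,0.08,0,0,0,-1],[0,0,0.06,0,0,0,-1],[0,0,0,0,0,0,-1]],
])

```text
time_s: 8.77
tool_pos: [0.4921, 0.0915, 0.0808]
tcp_rot: [-0.001, 0.636, 0.772, -0.001]
force: [-0.6, 0.4, -3.4]
opening: 0.0177
grip_force: 30.0
```

Request:
step_arm([
  [[0,0,0.05,0,0,0,-1],[0,0,0.05,0,0,0,-1],[0,0,0.03,0,0,0,-1],[0,0,0,0,0,0,-1]],
])

```text
time_s: 9.1
tool_pos: [0.4929, 0.0915, 0.0687]
tcp_rot: [-0.001, 0.636, 0.772, -0.0]
force: [-0.6, 0.1, -3.0]
opening: 0.0179
grip_force: 30.0
```

Request:
step_arm([
  [[0,0,0.02,0,0,0,-1],[0,0,0.01,0,0,0,-1],[0,0,0,0,0,0,-1],[0,0,0,0,0,0,-1]],
])

```text
time_s: 9.43
tool_pos: [0.4936, 0.0914, 0.0668]
tcp_rot: [0.0, 0.636, 0.772, 0.0]
force: [0.1, 0.4, -2.7]
opening: 0.0176
grip_force: 30.0
```

Request:
step_arm([
  [[0,0,0.01,0,0,0,-1],[0,0,0.01,0,0,0,-1],[0,0,0,0,0,0,-1],[0,0,0,0,0,0,-1]],
])

```text
time_s: 9.77
tool_pos: [0.4939, 0.0914, 0.0664]
tcp_rot: [0.0, 0.636, 0.772, -0.0]
force: [-5.9, -0.8, 10.1]
opening: 0.0179
grip_force: 30.0
```

Request:
step_arm([
  [[0,0,0,0,0,0,-0.3],[0,0,0,0,0,0,-0.3],[0,0,0,0,0,0,-0.3],[0,0,0,0,0,0,-0.3],[0,0,0,0,0,0,-0.3],[0,0,0,0,0,0,-0.3]],
])

```text
time_s: 10.27
tool_pos: [0.4935, 0.0914, 0.0645]
tcp_rot: [-0.0, 0.636, 0.772, -0.0]
force: [-0.2, 0.6, -1.2]
opening: 0.0324
grip_force: 0.0
```

Request:
step_arm([
  [[0,0,-0.1,0,0,0,0],[0,0,-0.2,0,0,0,0],[0,0,-0.3,0,0,0,0],[0,0,-0.3,0,0,0,0],[0,0,-0.3,0,0,0,0.3],[0,0,0,0,0,0,0.5],[0,0,0,0,0,0,1],[0,0,0,0,0,0,1]],
])

```text
time_s: 10.93
tool_pos: [0.493, 0.0915, 0.1842]
tcp_rot: [-0.0, 0.636, 0.772, -0.0]
force: [0.3, 0.5, 0.3]
opening: 0.0706
grip_force: 0.0
```

```bash
python3 m.py
```

```text
[0.49302065 0.09146981 0.18422571] [-1.916e-01  9.815e-01  2.000e-04] [0.34634473 0.46055052 0.25835797]
bL [[ 0.0705 -0.0587  0.1743] [-0.0232 -0.0589  0.1743]] [3.90000e-02 2.58978e+02] 29 0.17
bR [[ 0.0704  0.0595  0.1742] [-0.0233  0.0588  0.1742]] [-4.70000e-02  3.78106e+02] 29 0.17
oL [[ 0.0642 -0.029   0.1343] [-0.013  -0.029   0.1342]] [2.40000e-02 2.84669e+02] 27 0.15
oR [[ 0.0642  0.029   0.1342] [-0.0131  0.0289  0.1342]] [-2.30000e-02  3.50827e+02] 27 0.15
sL [[ 0.0566 -0.0043 -0.0304] [ 0.029  -0.0047 -0.0304]] [-4.00000e-03  3.09271e+02] 21 0.17
sR [[ 0.0552  0.005  -0.0304] [ 0.029   0.0048 -0.0304]] [-1.70000e-02  3.31887e+02] 20 0.23
```

View pics/w4.png

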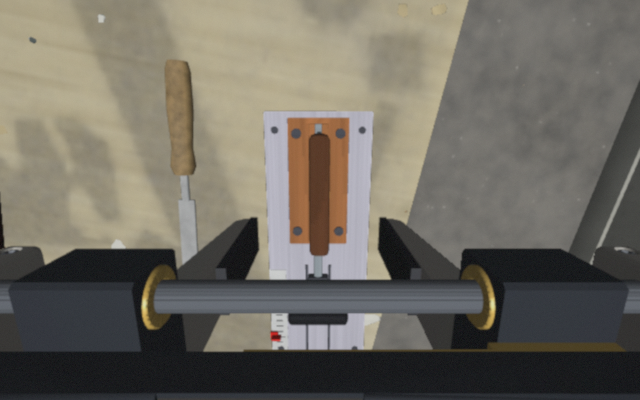

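Run:
```python
from h import *
c=cam('wrist');st=read_state();im=cv2.imread('pics/w4.png');h=cv2.cvtColor(im,cv2.COLOR_BGR2HSV)
m=cv2.inRange(h,(0,100,20),(18,255,105)); m[:,:295]=0;m[:,345:]=0
n,l,s,_=cv2.connectedComponentsWithStats(m);k=1+s[1:,4].argmax();x,y,w,hh,a=s[k];print(s[k])
for z in (.097,.105):
  A,B=plane(c,(x+w/2,y),z),plane(c,(x+w/2,y+hh),z);print(z,np.linalg.norm(A-B),(A+B)/2)
  A,B=plane(c,(309,195),z),plane(c,(329,195),z);print(np.linalg.norm(A-B))
```

```text
[ 309  133   21  122 2387]
0.097 0.10777207311519063 [0.49371997 0.09100725 0.097     ]
0.017137599255001433
0.105 0.10440361836928778 [0.49329435 0.09299658 0.105     ]
0.01660195745211814
```

Request:
step_arm([
  [[-0.33,0,0,0,0,0,0.2],[-0.33,0,0,0,0,0,0.2],[-0.33,0,0,0,0,0,0.2],[-0.315,0,0,0,0,0,0.2],[0,0,0,0,0,-0.15,0.2],[0,0,0,0,0,-0.15,0.2],[0,0,0,0,0,-0.15,0.2],[0,0,0,0,0,-0.15,0.2]],
])

```text
time_s: 11.65
tool_pos: [0.5172, -0.0366, 0.1825]
tcp_rot: [-0.002, 0.436, 0.9, -0.0]
force: [-1.2, 0.2, 0.5]
opening: 0.055
grip_force: 0.0
```

Request:
step_arm([
  [[0,0,0,0,0,-0.15,0.2],[0,0,0,0,0,-0.15,0.2],[0,0,0,0,0,-0.15,0.2],[0,0,0,0,0,-0.15,0.2],[0,0,0,0,0,-0.15,0.2],[0,0,0,0,0,-0.15,0.2],[0,0,0,0,0,-0.15,0.2],[0,0,0,0,0,-0.15,0.2]],
])

```text
time_s: 12.32
tool_pos: [0.5172, -0.0363, 0.1826]
tcp_rot: [-0.002, -0.021, 1.0, 0.001]
force: [-0.1, -0.0, 0.2]
opening: 0.0553
grip_force: 0.0
```

Request:
step_arm([
  [[0,0,0,0,0,-0.15,0.2],[0,0,0,0,0,-0.045,0.2],[0,0,0,0,0,0,0.2],[0,0,0,0,0,0,0.2]],
])

```text
time_s: 12.65
tool_pos: [0.5176, -0.0364, 0.1831]
tcp_rot: [-0.001, -0.094, 0.996, 0.001]
force: [0.1, -0.3, -0.7]
opening: 0.0549
grip_force: 0.0
```

Run:
```python
from h import *
import pickle
st=read_state(); c=cam('wrist'); im=get_image('wrist')[:,:,::-1]
pickle.dump((st,c,im),open('w5.pkl','wb')); cv2.imwrite('pics/w5.png',im)
w=st['tcp_rot'];x=R.from_quat([*w[1:],w[0]]).as_matrix()
print(st['tool_pos'],x.round(3)[:,0],st['q'].round(2),st['opening'])
```

```text
[ 0.51756439 -0.03639419  0.18312164] [-0.982 -0.186  0.003] [-0.3   0.04  1.79  0.    1.32 -2.06] 0.054861984484800036
```

View pics/w5.png

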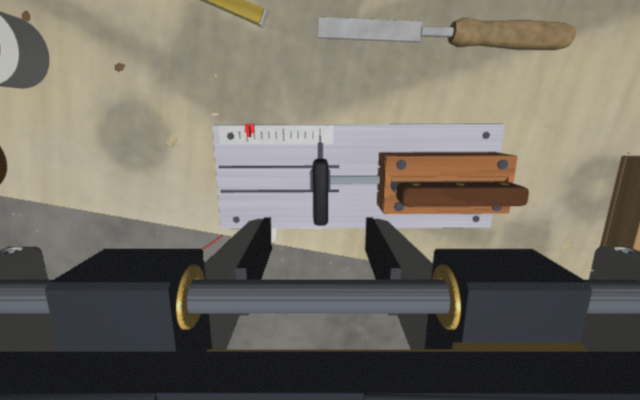

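The handle bar lies at (321,158–226), between the fingers. The pointer tip is near (320,138) beside the white scale, the red mark is at (250,127–137), and the scraper is upright in the slot. I'll measure these.

Run:
```python
from h import *
import pickle
st,c,im=pickle.load(open('w5.pkl','rb')); im=np.ascontiguousarray(im);h=cv2.cvtColor(im,cv2.COLOR_BGR2HSV).astype(int)
w=st['tcp_rot'];rt=R.from_quat([*w[1:],w[0]]);T=st['tool_pos']
red=((h[...,0]<6)|(h[...,0]>174))&(h[...,1]>120)
for r in range(120,142):
    x=np.flatnonzero(red[r,235:265])+235
    if len(x):print(r,x.min(),x.max(),x.mean())
g=im.min(2).astype(int)
for r in (134,136,138,140,143,147,151): print(r,g[r,308:334].tolist())
tl=lambda u,z: rt.inv().apply(plane(c,u,z)-T).round(4)
dark=(im.max(2)<80);xs=[np.flatnonzero(dark[r,300:345])+300 for r in range(165,222,4)]
print([(x.min(),x.max()) for x in xs]); 
cx=np.mean([(x.min()+x.max())/2 for x in xs]); print('handle',cx,tl((cx+.5,192),.088),tl((cx+.5,158),.088),tl((cx+.5,226),.088))
```

```text
124 245 253 249.0
125 245 253 249.0
126 245 253 249.0
127 245 253 249.0
128 245 253 249.0
129 245 253 249.0
130 245 253 249.0
131 245 253 249.0
132 246 253 249.5
133 247 250 248.5
134 247 249 248.0
135 247 249 248.0
136 247 249 248.0
134 [199, 199, 200, 198, 172, 171, 198, 199, 200, 201, 197, 166, 164, 196, 200, 199, 199, 202, 201, 200, 202, 202, 202, 202, 200, 190]
136 [198, 199, 199, 196, 167, 164, 196, 199, 199, 198, 181, 138, 133, 177, 197, 201, 201, 201, 202, 202, 202, 201, 203, 203, 199, 190]
138 [198, 199, 199, 196, 177, 176, 196, 198, 199, 197, 183, 139, 122, 170, 198, 200, 200, 200, 201, 201, 201, 202, 202, 201, 198, 191]
140 [200, 199, 198, 199, 200, 199, 199, 200, 201, 198, 183, 139, 122, 172, 197, 201, 201, 200, 199, 201, 200, 201, 200, 200, 197, 190]
143 [197, 198, 197, 197, 199, 198, 198, 198, 195, 162, 99, 78, 77, 88, 136, 178, 196, 196, 197, 198, 197, 196, 198, 197, 194, 189]
147 [176, 175, 175, 176, 175, 176, 176, 175, 172, 140, 91, 75, 76, 79, 102, 147, 172, 175, 174, 174, 175, 175, 175, 175, 175, 174]
151 [182, 182, 182, 181, 181, 181, 181, 181, 178, 145, 90, 76, 76, 77, 105, 152, 179, 181, 181, 182, 181, 178, 180, 181, 181, 181]
[(np.int64(313), np.int64(327)), (np.int64(312), np.int64(327)), (np.int64(312), np.int64(328)), (np.int64(312), np.int64(328)), (np.int64(312), np.int64(328)), (np.int64(312), np.int64(328)), (np.int64(312), np.int64(328)), (np.int64(314), np.int64(327)), (np.int64(314), np.int64(327)), (np.int64(314), np.int64(327)), (np.int64(314), np.int64(327)), (np.int64(314), np.int64(327)), (np.int64(314), np.int64(327)), (np.int64(314), np.int64(327)), (np.int64(314), np.int64(327))]
handle 320.23333333333335 [0.0023 0.0014 0.0951] [0.0324 0.0014 0.0952] [-0.0294  0.0014  0.095 ]
```

Run:
```python
from h import *
import pickle
st,c,im=pickle.load(open('w5.pkl','rb'))
w=st['tcp_rot'];rt=R.from_quat([*w[1:],w[0]]);T=st['tool_pos']
tl=lambda u,z: rt.inv().apply(plane(c,u,z)-T).round(4)
print(tl((320.3,147),.0145),tl((248.5,135),.022),tl((249,128),.022),tl((248.5,135),.012))
```

```text
[0.0353 0.0014 0.1687] [ 0.0486 -0.0746  0.1611] [ 0.0559 -0.0736  0.1612] [ 0.0481 -0.0768  0.1711]
```

Request:
step_arm([
  [[0.01,0.014,0.2,0,0,0,0.2],[0,0,0.3,0,0,0,0.2],[0,0,0.3,0,0,0,0.2],[0,0,0.25,0,0,0,0.2],[0,0,0.1,0,0,0,0.2],[0,0,0.08,0,0,0,0.2],[0,0,0,0,0,0,0.2],[0,0,0,0,0,0,0.2]],
])

```text
time_s: 13.37
tool_pos: [0.518, -0.0357, 0.0625]
tcp_rot: [0.001, -0.094, 0.996, -0.0]
force: [-0.1, 0.2, 0.5]
opening: 0.0548
grip_force: 0.0
```

Request:
step_arm([
  [[0,0,0,0,0,0,-1],[0,0,0,0,0,0,-1],[0,0,0,0,0,0,-1],[0,0,0,0,0,0,-1],[0,0,0,0,0,0,-1],[0,0,0,0,0,0,-1],[0,0,0,0,0,0,-1],[0,0,0,0,0,0,-1]],
])

```text
time_s: 14.03
tool_pos: [0.5172, -0.0348, 0.0617]
tcp_rot: [-0.0, -0.094, 0.996, 0.001]
force: [-0.3, 3.0, 3.0]
opening: 0.0141
grip_force: 30.0
```

Request:
step_arm([
  [[0,0,0,0,0,0,-1],[0,0,0,0,0,0,-1],[0,0,0,0,0,0,-1],[0,0,0,0,0,0,-1]],
])

```text
time_s: 14.37
tool_pos: [0.5173, -0.0353, 0.0618]
tcp_rot: [0.0, -0.094, 0.996, 0.0]
force: [-1.9, 3.4, 4.4]
opening: 0.0137
grip_force: 30.0
```

Request:
step_arm([
  [[0,-0.1,0,0,0,0,-1],[0,-0.1,0,0,0,0,-1],[0,-0.1,0,0,0,0,-1],[0,-0.1,0,0,0,0,-1],[0,-0.1,0,0,0,0,-1],[0,-0.1,0,0,0,0,-1],[0,-0.1,0,0,0,0,-1],[0,0,0,0,0,0,-1]],
])

```text
time_s: 15.03
tool_pos: [0.5306, -0.1046, 0.0617]
tcp_rot: [0.0, -0.094, 0.996, 0.001]
force: [-0.4, 8.0, 5.4]
opening: 0.0137
grip_force: 30.0
```

Request:
step_arm([
  [[0,0,0,0,0,0,-1],[0,0,0,0,0,0,-1]],
])

```text
time_s: 15.2
tool_pos: [0.5304, -0.1035, 0.0617]
tcp_rot: [0.0, -0.094, 0.996, 0.001]
force: [-1.4, 7.5, 5.0]
opening: 0.0137
grip_force: 30.0
```

```bash
cat > p.py <<'E'
from h import *
st=read_state(); c=cam('wrist'); im=np.ascontiguousarray(get_image('wrist')[:,:,::-1]); cv2.imwrite('pics/w6.png',im)
w=st['tcp_rot'];rt=R.from_quat([*w[1:],w[0]]);T=st['tool_pos']
print(T,st['force'].round(1),st['opening'],st['grip_force'],'pulled',(T-[.5173,-.0353,.0618])@[.1874,-.9823,0])
h=cv2.cvtColor(im,cv2.COLOR_BGR2HSV).astype(int);red=((h[...,0]<6)|(h[...,0]>174))&(h[...,1]>120);red[:,:220]=0;red[:,420:]=0;red[230:]=0
for r in range(0,230,2):
    x=np.flatnonzero(red[r])
    if len(x)>1:print('red',r,x.min(),x.max())
ys,xs=np.nonzero(red);x0,y1=int(xs.mean()),ys.max(); print(x0,y1)
cv2.imwrite('pics/w6c.png',cv2.resize(im[max(0,y1-45):y1+55,x0-50:x0+50],None,fx=6,fy=6,interpolation=cv2.INTER_CUBIC)); print('crop origin',x0-50,max(0,y1-45))
g=im.max(2).astype(int)
for r in range(y1-6,y1+40,3):
    x=np.flatnonzero(g[r,x0-30:x0+40]<90)+x0-30
    if len(x): print('dark',r,x.min(),x.max(),len(x))
E
python3 p.py
```

```text
[ 0.53040488 -0.10345627  0.06174872] [-1.4  7.5  5. ] 0.013683928731659932 30.000873506069183 pulled 0.06940576390376954
red 126 303 315
red 128 303 315
red 130 303 315
red 132 303 315
red 134 303 315
red 136 303 315
red 138 303 315
red 140 308 311
red 142 308 311
red 144 308 310
309 145
crop origin 259 100
dark 142 279 282 4
dark 145 279 318 6
dark 148 279 318 3
dark 151 318 318 1
dark 154 317 318 2
dark 157 315 320 6
dark 160 315 320 6
dark 163 315 320 6
dark 166 315 320 6
dark 169 315 320 6
dark 172 315 320 6
dark 175 315 320 6
dark 178 315 320 6
dark 181 315 320 6
dark 184 315 321 7
```

View pics/w6c.png

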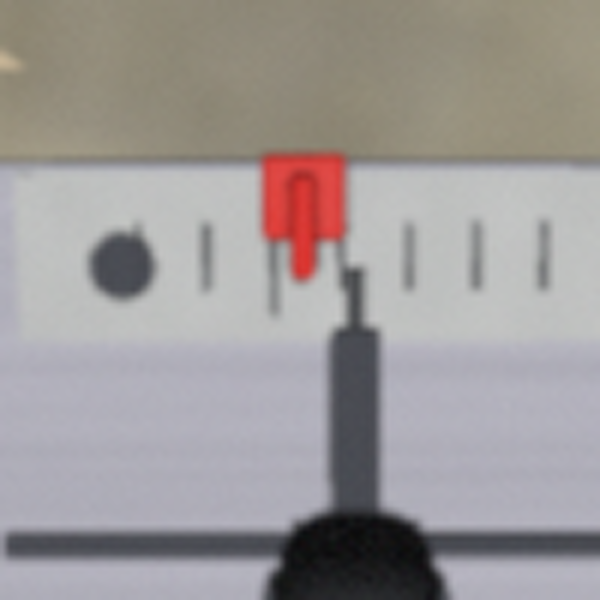

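The zoomed crop shows the fin's centre at x≈303 and the pointer tip at x≈354. Divided by the 6x zoom, that is 8.5 px, or about 5.8 mm still to pull.

Request:
step_arm([
  [[0,-0.04,0,0,0,0,-1],[0,-0.018,0,0,0,0,-1],[0,0,0,0,0,0,-1],[0,0,0,0,0,0,-1],[0,0,0,0,0,0,-1]],
])

```text
time_s: 15.67
tool_pos: [0.5314, -0.1088, 0.0617]
tcp_rot: [0.0, -0.094, 0.996, 0.001]
force: [-1.3, 7.9, 6.2]
opening: 0.0138
grip_force: 30.0
```

```bash
cat > p2.py <<'E'
from h import *
st=read_state(); c=cam('wrist'); im=np.ascontiguousarray(get_image('wrist')[:,:,::-1])
w=st['tcp_rot'];rt=R.from_quat([*w[1:],w[0]]);T=st['tool_pos']; print(T,st['force'].round(1),st['opening'])
h=cv2.cvtColor(im,cv2.COLOR_BGR2HSV).astype(int);red=((h[...,0]<6)|(h[...,0]>174))&(h[...,1]>100);red[:,:220]=0;red[:,420:]=0;red[230:]=0
ys,xs=np.nonzero(red);y1=ys.max(); x0=int(np.median(xs))
wr=(im[...,2].astype(float)-im[...,1]).clip(0); f=[(wr[r,x0-8:x0+9]*np.arange(x0-8,x0+9)).sum()/wr[r,x0-8:x0+9].sum() for r in (y1-3,y1-2,y1-1)]
g=im.max(2).astype(float)
def dk(r,hw=4,xc=317.8):
    a=int(xc)-hw; s=g[r,a:a+2*hw+2]; wt=(s.max()-s-25).clip(0); return (wt*np.arange(a,a+2*hw+2)).sum()/wt.sum()
p=[dk(r) for r in range(149,155)]; s=[dk(r,7) for r in range(160,178,3)]
fr,pr=np.mean(f),np.mean(p); print('fin',np.round(f,2),'tip',np.round(p,2),'shaft',np.round(s,2))
tl=lambda u,z: rt.inv().apply(plane(c,u,z)-T)
F,P,S=tl((fr,y1-2),.020),tl((pr,151),.0145),tl((np.mean(s),168),.0145)
jx=rt.inv().apply([-.1874,.9823,0]); print('fin,tip,shaft jig-x',[float(round(q@jx*1000,2)) for q in (F,P,S)], 'jig y in tool',jx.round(4))
E
python3 p2.py
```

```text
[ 0.53144869 -0.10882655  0.06173794] [-1.3  7.9  6.2] 0.013801796518944595
fin [317.1  317.12 317.13] tip [317.69 317.58 317.63 317.69 317.68 317.76] shaft [317.62 317.6  317.61 317.6  317.63 317.6 ]
fin,tip,shaft jig-x [-1.46, -1.09, -1.14] jig y in tool [-2.0e-04  1.0e+00  2.1e-03]
```

Request:
step_arm([
  [[0,-0.004,0,0,0,0,-1],[0,0,0,0,0,0,-1],[0,0,0,0,0,0,-1],[0,0,0,0,0,0,-1],[0,0,0,0,0,0,-1],[0,0,0,0,0,0,-1]],
])

```text
time_s: 16.22
tool_pos: [0.5315, -0.1091, 0.0617]
tcp_rot: [-0.0, -0.094, 0.996, 0.001]
force: [-1.1, 8.5, 5.6]
opening: 0.0139
grip_force: 30.0
```

```bash
python3 p2.py
```

```text
[ 0.53149717 -0.10912387  0.06174241] [-1.1  8.5  5.6] 0.013904254694044306
fin [317.53 317.54 317.53] tip [317.35 317.36 317.34 317.64 317.69 317.78] shaft [317.64 317.61 317.63 317.59 317.61 317.61]
fin,tip,shaft jig-x [-1.15, -1.16, -1.11] jig y in tool [-3.0e-04  1.0e+00  2.2e-03]
```

The pointer is on the mark to within about 0.1 mm and the hold is steady, so I'm handing the job in.

```bash
python3 -c "
from station import *
print(close_job())"
```

```text
the job is handed in; nothing more can be done
None
```

The scraper is seated in the jig's slot and released, and I handed the job in at about 16 s with the gripper still holding the slide, its pointer level with the red mark to about 0.1 mm by the wrist camera; the wax tin and tape roll were not touched, and the verdict was not shown.

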